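# Put the sharpening plate away in its bench dock

### The arm

A 7-joint arm with a two-finger parallel gripper is mounted at the origin on the work surface. World frame = base frame: x ahead of the robot, y to its left, z up, the work surface at z = 0. Lengths are in m, angles in rad, forces in N, time in s.
With the tool pointing down it reaches from about 0.425 to 0.825 m from the base axis. Payload 3.6 kg.
Tool frame: the origin (TCP) lies between the finger pads; the fingertips stand 19 mm ahead of it and the grasp point (between the pads) is the TCP; z points along the fingers, y is the line along which they close (so a half turn about z gives the same grasp; the last joint's range is limited). The gripper opens to 85 mm and grips with 20 to 120 N. Pads are 22 mm wide; open, the fingers measure 114 mm over their backs; the gripper's body (76 mm by 85 mm) begins 54 mm behind the grasp point. The pads swing forward as they close: fully open they stand 13 mm farther back than shut.
Start: joints at [1.143, 0.615, -0.013, 1.423, 0.008, 1.103, -0.04], TCP at [0.254, -0.598, 0.25] pointing down, gripper open.
Joint ranges: [-3.12, 3.12], [-0.3, 2.06], [-1.34, 1.32], [0.26, 2.42], [-1.36, 4.5], [0.01, 1.98], [-2.84, 2.84]. Speed limits (rad/s): [2.79, 2.79, 3.14, 3.14, 3.14, 3.14, 3.14].

### API

Orientations are given as a 3x3 rotation matrix whose columns are the frame's x, y, z axes.
In Python, from workcell import r gives the robot as it stands.
- The arm moves only by the tool carry_out, never from a script. Its argument "plan" is text: rows parted by semicolons, each of 4 numbers parted by spaces: the shift along the tool's x, y, z in units of 30 mm (1.0 is 30 mm), then the turn about the tool's z in rad. A call has exactly 10 rows; each row is the pose to reach, as a shift and turn from the pose commanded when the call began, along the tool's axes at that moment; what a row does not reach only later rows make up. A row lasts 1/8 s, in which the tool goes at most 62.5 mm and 10.7 degrees, less where a joint would pass 70% of its speed; a pose out of reach is approached as far as the arm can. A call with a gripper value outside its range is refused whole. "fingers" is the gripper's target within -1 to 1 (shut at 1, half-way at 0, fully open at -1), set as the call begins (left out, the last holds). The fingers move at their own pace and stop on an object; "newtons" is the grip in N (left out, the last holds). Time passes only in rows, so rows that repeat a pose let the fingers close, or fill a call up. It gives the time, the measured TCP pose, the force, the opening and the grip force at its end, in the units of the state.
- r.read_state(): the state, without advancing time (a new reading comes with each control period).
- r.get_image(name): name is "scene" or "top" or "wrist"; returns the picture (480x640x3 uint8, red, green, blue); there is no depth.
- r.camera_params(name): a dict with "vfov" (degrees; the focal length in pixels is half the picture's height over the tangent of half this angle, whatever the lens; pixels are square), "cx", "cy" (the principal point, pixels), "dist" ([k1, k2, p1, p2, k3] as OpenCV has them; the pictures are not rectified), "position" and "attitude" of the camera in the world. Camera axes: x right, y up, looking along -z (the intrinsics and any distortion apply to the point x, -y, -z); pixel columns grow to the right and rows downward; lengths in m; the calibration is good to about 2 mm. A picture is of the moment at which its call begins: read the wrist's pose just before it. camera_params takes no time and is no camera call; for the wrist camera it gives the pose at the moment of the call.
- r.sign_off(): hands the job in; it is judged then, once.
Trained networks look in the newest picture that a camera, given by its name, has taken for a name from the list of things; names that differ only in an ending like _2 or _b are one class to them, and where a whole thing is asked for, a point or a joint stands for the part that bears it (a point fixed in the world has none). Each returns a list of dicts, best first, with "confidence" (0 to 1); they miss things now and then, are a little off and sometimes report something else, mostly with a low value. They report only what shows in the picture. A call takes as long as a camera call. They do not tell look-alikes from the thing itself.
- r.trace(camera, name): "mask" (480x640 bool, what is visible of it).
- r.place_of(camera, name): "centre" ([x, y, z] in m, in world coordinates, good to about 4 mm: a listed point, or the origin of a listed thing).
The state is a dict: "time": time; "joints": joint angles; "qd": joint speeds; "joint_torque": joint torques, N m; "tool_pos": TCP position; "tool_rot": TCP orientation; "contact_force": force on the tool from outside, world axes, zero at the start; "wrist_torque": the same for the moment, N m; "finger_gap": finger opening in m; "gripper_force": force on a finger pad.
Only numpy, scipy, OpenCV 4.12 (cv2) and the standard library are available. Lean on these libraries where they do the work, as an engineer would, in place of code of your own. Each camera call takes 0.05 s, during which the arm holds its last target. There are 200 camera calls.

### The job

Put the wide perforated steel sharpening plate away: slide it flat along the bench, without lifting it, end first into the slot of the wooden dock until it is fully home, then press the dock's hinged metal lid down over it until it clicks shut and stays shut. Leave the other tools, bottles and jars on the bench where they are.

Things in the scene. Friction and masses are not known exactly. Their poses are not given: they have to be found in the camera images.
- plate: Loose steel sharpening plate with a grid of dark dots on top, 110 (its x) x 90 (its y) x 12 mm, 0.35 to 0.6 kg, flat on the bench. Origin: centre of its underside. Too wide for an 85 mm gripper: push it by its edges. Either end may go in first. Two fingertips pushing on one edge, either side of its middle, turn that edge parallel to them as it slides.
- dock: Low wooden dock fixed to the bench, elsewhere each time. Origin: on the bench, where the plate's centre is when home. Its x is the way the plate goes in. Side walls 24 mm high, 13 mm thick, inner faces at y = +-47 mm: a slot 94 mm wide without a floor, the plate slides on the bench. Lips on the walls reach in to y = +-36 mm, 15 to 24 mm above the bench, so it can only go in from the open end.
- slot_mouth (a point): Middle of the slot's open end, at bench height (dock x = -55 mm, y = 0); the home plate's rear edge is flush with it. Two guides 14 mm high flare out from here to about dock x = -86 mm, y = +-68 mm; at the open end they stand about 94 mm apart.
- slot_stop (a point): Middle of the stop wall's inner face, at bench height (dock x = +55 mm, y = 0); the home plate touches it. Wall 12 mm thick, 24 mm high.
- catch (a point): Spring catch of the lid outside the slot's left wall, at dock x = -43 mm, y = 71 mm; a like one at y = -71 mm. Their steel housings reach out to y = +-84 mm, 32 mm high.
- lid (a joint): Angle of the dock's aluminium lid (rad): 0 shut, 1.57 upright, at most 1.9 (leaning back). It starts open at 1.15 to 1.75 and stays where it is left (stiff hinge: 1 to 2 N at its edge). From about 0.1 rad two spring catches hold it up; pressed down near its front edge with some 6 to 10 N it snaps past them to 0 and is held there.
- lid_hinge (a point): Middle of the lid's hinge line, along the dock's y at dock x = +67 mm, height 24.5 mm. Site axes turn with the lid: -x from hinge to front edge, +z out of the outer (upper) face. Lid 132 mm long, 118 wide, 6 thick, underside on the hinge line. A front flange hangs 17 mm below it, 6 mm outside the slot's open end when shut: it lands on the plate if that sticks out, and the lid cannot shut.
- lid_edge (a point): Point on the lid's outer face, in the middle of its width, 120 mm from the hinge and 12 mm from its front edge: push and press here. Axes as at lid_hinge.
- bottle: Bystander: small green glue bottle, 34 mm wide, 85 mm tall, upright. Origin under its centre.
- jar: Bystander: small glass jar with steel cap, 48 mm wide, 50 mm tall, upright. Origin under its centre.
- block: Bystander: small pale wooden block, 55 x 34 mm, 30 mm high. Origin under its centre.
- pliers: Bystander: small pliers with blue handles, about 135 mm long, 46 mm wide, 10 mm high, lying. Origin at the pivot; jaws to +x.
- hammer: Bystander: hammer lying along its x, handle to -x. Origin under its middle.
- brush: Bystander: bench brush lying along its x, handle to -x. Origin under its middle.
- tin: Bystander: small plain metal tin, 42 mm wide, 42 mm tall, upright. Origin under its centre.
- stone: Bystander: narrow grey whetstone, 100 x 28 mm, 14 mm high. Origin under its centre. Bottle, jar, block and tin flank the way to the dock, in changing order. The stone does not belong in the dock.
Mind the look-alikes: they are no part of the job. What is shaped like the plate but orange or purple is not meant.

How it is judged:
On the way, in this order (a step that is already met when the one before it is completed fails the run):
1. the plate is fully home in the slot (x of plate in the frame of dock between -0.004 and 0.004 m and y of plate in the frame of dock between -0.005 and 0.005 m and height (world z) of plate below 0.004 m and angle between the x axis of plate and the x axis of dock, either way round below 0.08 rad), for 0.2 s.
2. the lid is pressed shut past its catches (value of joint lid below 0.03 rad), for 0.2 s.
At the end, for the whole second after the job is handed in: The plate lies flat in the slot, within 4 mm of fully home along the slot, 5 mm of its middle and 0.08 rad of its direction (either end first), at rest, and the lid is shut past its catches (under 0.03 rad) (all of step 1 and value of joint lid below 0.03 rad and linear speed of plate below 0.02 m/s); the robot touches nothing.
It fails at once if the plate is lifted off the bench (over 15 mm) (height (world z) of plate above 0.015 m).
It fails at once if another thing on the bench is shifted by more than 25 mm (distance of any of bottle, jar, block, pliers, hammer, brush, tin, stone from where it was at the start of the episode above 0.025 m).
It also fails if it takes over 72 s, if anything falls off the work surface, if the arm or the gripper's body presses on something with over 40 N, if the wrist force passes 120 N, or if a joint passes its speed limit or range.

## Working session

There is one attempt and no reset: what is moved stays moved. The work goes in short steps, Python scripts to look and compute and a tool call to move; the robot and the scene stay as the last step left them, time stands still between calls to the robot, and variables do not carry over. Pictures are saved under pics/ and viewed, at most 13 in all, crops included, and the job is handed in when it is done.

Besides the shell and the picture viewer there is one more tool, called after "Emit:" as name(argument=value, ...), one argument or row to a line, values as JSON. carry_out: Moves the arm, as the interface text tells. Its arguments: {"type":"object","properties":{"plan":{"type":"string"},"fingers":{"type":"number"},"newtons":{"type":"number"}},"required":["plan"]}

```bash
mkdir -p pics; ls
cat > h.py <<'E'
import numpy as np, cv2
from workcell import r
def save(cam,fn):
    im=np.asarray(r.get_image(cam)); cv2.imwrite('pics/'+fn,im[:,:,::-1]); return im
def cam(c):
    p=r.camera_params(c); f=240/np.tan(np.radians(p['vfov'])/2)
    K=np.array([[f,0,p['cx']],[0,f,p['cy']],[0,0,1]])
    return K,np.array(p['dist'],float),np.array(p['position']),np.array(p['attitude']).reshape(3,3)
def unproj(c,uv,z):
    K,d,P,R=cam(c); uv=np.array(uv,float).reshape(-1,1,2)
    n=cv2.undistortPoints(uv,K,d).reshape(-1,2)
    D=np.c_[n[:,0],-n[:,1],-np.ones(len(n))]@R.T
    return P+D*((z-P[2])/D[:,2])[:,None]
def proj(c,X):
    K,d,P,R=cam(c); Y=(np.array(X,float).reshape(-1,3)-P)@R*[1,-1,-1]
    return cv2.projectPoints(Y,np.zeros(3),np.zeros(3),K,d)[0].reshape(-1,2)
E
python3 - <<'E'
from h import *
np.set_printoptions(precision=4,suppress=True)
a=save('scene','s0.png'); b=save('top','t0.png')
print(r.camera_params('top'))
for n in 'plate dock slot_mouth slot_stop catch lid_hinge lid_edge bottle jar block tin stone pliers hammer brush'.split():
    for c in ('top','scene'):
        print(n,c,[(np.round(q['centre'],3).tolist(),round(q['confidence'],2)) for q in r.place_of(c,n)][:3])
s=r.read_state(); print(s['time'],s['tool_pos'],s['tool_rot'],s['finger_gap'])
E
```

```text
pics
{'vfov': 43.185719996313615, 'cx': 331.53317385404875, 'cy': 238.6843192942662, 'dist': array([-0.0862,  0.    ,  0.    ,  0.    ,  0.    ]), 'position': array([ 0.4003, -0.0865,  1.4251]), 'attitude': array([[-0.0152,  0.9948, -0.1005],
       [-0.9997, -0.0131,  0.0214],
       [ 0.0199,  0.1008,  0.9947]])}
plate top [([0.27, -0.53, 0.001], 0.94), ([0.537, -0.121, -0.001], 0.79), ([0.63, -0.298, -0.004], 0.58)]
plate scene [([0.382, -0.16, 0.003], 0.85), ([0.631, -0.298, 0.002], 0.71), ([0.273, -0.523, -0.001], 0.68)]
dock top []
dock scene [([0.547, 0.258, 0.001], 0.89)]
slot_mouth top []
slot_mouth scene [([0.541, 0.206, 0.001], 0.84)]
slot_stop top [([0.55, 0.31, 0.003], 0.61), ([0.538, -0.122, -0.002], 0.56)]
slot_stop scene [([0.548, 0.313, 0.0], 0.68)]
catch top [([0.478, 0.215, 0.023], 0.61), ([0.552, 0.309, 0.001], 0.45)]
catch scene [([0.471, 0.215, 0.022], 0.85)]
lid_hinge top [([0.552, 0.324, 0.027], 0.81)]
lid_hinge scene [([0.548, 0.324, 0.026], 0.84), ([0.429, 0.15, 0.004], 0.65)]
lid_edge top [([0.548, 0.318, 0.145], 0.69)]
lid_edge scene [([0.55, 0.325, 0.146]
[... 226 characters left out ...]
663, 0.133, -0.002], 0.71)]
block scene [([0.659, 0.134, 0.003], 0.79)]
tin top [([0.666, 0.053, -0.0], 0.72), ([0.474, 0.219, 0.022], 0.45)]
tin scene [([0.665, 0.056, -0.004], 0.8)]
stone top [([0.775, -0.141, 0.006], 0.93)]
stone scene [([0.775, -0.145, 0.001], 0.81)]
pliers top [([0.794, 0.142, 0.004], 0.64)]
pliers scene [([0.794, 0.134, 0.002], 0.59)]
hammer top [([0.307, 0.293, 0.005], 0.76)]
hammer scene [([0.306, 0.294, -0.002], 0.78)]
brush top [([0.427, -0.452, 0.002], 0.65), ([0.427, 0.151, -0.004], 0.29)]
brush scene [([0.43, -0.454, -0.002], 0.59)]
1.6 [ 0.2542 -0.5982  0.2503] [[ 0.9203  0.3912  0.    ]
 [ 0.3912 -0.9203  0.0001]
 [ 0.0001 -0.0001 -1.    ]] 0.08524405862758538
```

View pics/t0.png

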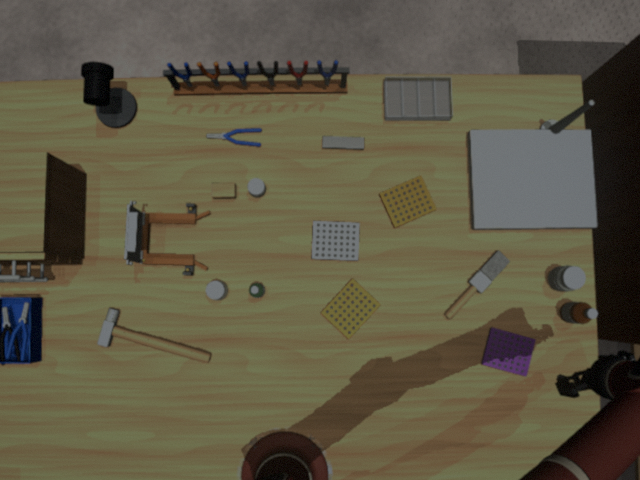

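View pics/s0.png

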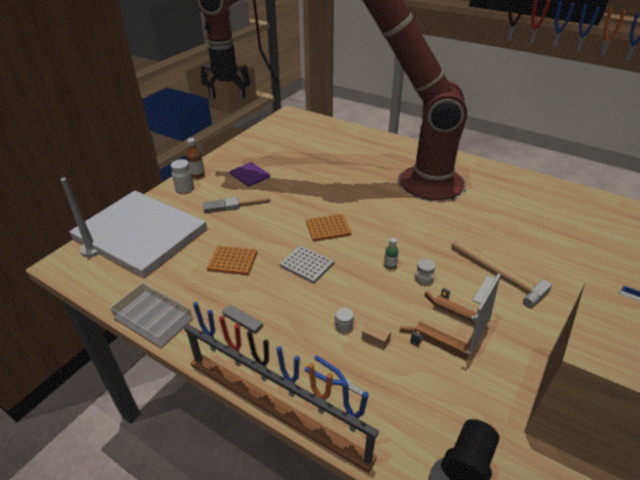

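The steel plate is the white one at about (336,241) in the top view. The dock mouth faces it, with its walls at rows 218 and 259 and its mouth at col ~195. The orange and purple plates are look-alikes. I'll measure both poses.

Run:
```python
from h import *
np.set_printoptions(precision=4,suppress=True)
b=save('top','t1.png')
for c in('top','scene'):
  if c=='scene': r.get_image(c)
  for q in r.trace(c,'plate'):
    m=q['mask'].astype(np.uint8); 
    cs,_=cv2.findContours(m,cv2.RETR_EXTERNAL,cv2.CHAIN_APPROX_NONE)
    k=max(cs,key=cv2.contourArea).reshape(-1,2)
    W=unproj(c,k,.012)[:,:2]; rc=cv2.minAreaRect((W*1000).astype(np.float32)); print(c,q['confidence'],rc)
pts=[r.place_of('scene',n)[0]['centre'] for n in('dock','slot_mouth','slot_stop','lid_hinge')]; print(np.array(pts))
# overlay hypothesised dock
D=np.array([.546,.260]); 
im=b[:,:,::-1].copy(); big=cv2.resize(im[180:300,100:300],None,fx=4,fy=4,interpolation=cv2.INTER_CUBIC)
for yaw,col in((np.pi/2,(0,255,0)),(1.51,(255,0,255))):
  R=np.array([[np.cos(yaw),-np.sin(yaw)],[np.sin(yaw),np.cos(yaw)]])
  for s in(1,-1):
    for yy in(36,60):
      L=[[*(D+R@np.array([x,s*yy])/1000),.024] for x in(-55,67)]
      p=(proj('top',L)-[100,180])*4+2
      cv2.line(big,tuple(int(v) for v in p[0]),tuple(int(v) for v in p[1]),col,1)
big=cv2.convertScaleAbs(big,alpha=1.5)
cv2.imwrite('pics/d1.png',big)
```

```text
top 0.98 ((379.808349609375, -158.45758056640625), (89.22766876220703, 109.98334503173828), 45.98325729370117)
top 0.93 ((630.2191162109375, -298.4334411621094), (94.26049041748047, 114.60192108154297), 21.901477813720703)
top 0.87 ((538.7861328125, -125.81268310546875), (114.2245101928711, 92.4864273071289), 86.16094207763672)
top 0.73 ((273.13702392578125, -524.7354736328125), (113.04719543457031, 91.60838317871094), 73.0252914428711)
scene 0.82 ((280.5826416015625, -519.4163818359375), (125.05573272705078, 94.03886413574219), 71.9251480102539)
scene 0.73 ((544.03125, -123.13883972167969), (117.43257141113281, 100.0208511352539), 84.4755630493164)
scene 0.68 ((386.5398864746094, -154.32559204101562), (102.26373291015625, 111.15167236328125), 45.683349609375)
scene 0.6 ((635.1669921875, -293.5511169433594), (100.34751892089844, 112.4678726196289), 23.023290634155273)
[[ 0.5479  0.2574 -0.    ]
 [ 0.5412  0.2058  0.0027]
 [ 0.5471  0.3161  0.0005]
 [ 0.5489  0.3234  0.0259]]
```

View pics/d1.png

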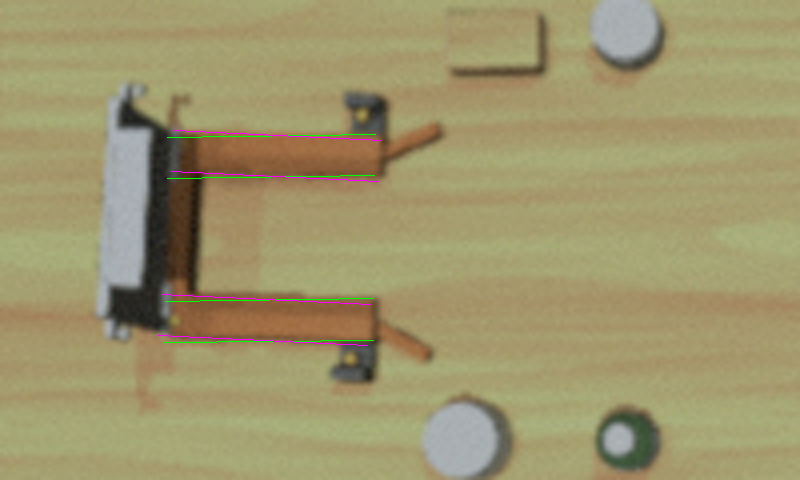

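The slot axis is at roughly 88° with the mouth near (0.544, 0.203). The drawn walls fit the picture within a couple of mm. The plate is at about (0.539, -0.126), aligned within 2°. Next I work out the first move, to behind the plate.

```bash
cat >> h.py <<'E'
def go(p,yaw=None):
    "row (units) taking the tool to world p, tool-y heading yaw (rad)"
    s=r.read_state(); R=np.array(s['tool_rot']).reshape(3,3)
    d=R.T@(np.array(p)-s['tool_pos'])/.03
    a=np.arctan2(R[1,1],R[0,1]); t=0 if yaw is None else -(yaw-a)
    print('t=%.2f'%s['time'],'row',np.round(d,2),'turn %.3f'%t,'at',np.round(s['tool_pos'],4),'yaw %.3f'%a,'F',np.round(s['contact_force'],1),'gap %.3f'%s['finger_gap'])
E
python3 -c "
from h import *
go([.534,-.208,.12],-.04)"
```

```text
t=2.00 row [13.67 -8.32  4.34] turn -1.129 at [ 0.2542 -0.5982  0.2503] yaw -1.169 F [ 1.2  0.5 -0.3] gap 0.086
```

Emit:
carry_out(
  plan="1.7 -1.05 0.2 -0.14;3.4 -2.1 0.5 -0.28;5.1 -3.1 1 -0.42;6.8 -4.15 1.5 -0.56;8.5 -5.2 2 -0.7;10.2 -6.2 2.7 -0.84;11.9 -7.3 3.4 -0.98;13.67 -8.32 4.3 -1.13;13.67 -8.32 4.3 -1.13;13.67 -8.32 4.3 -1.13",
  fingers=0,
  newtons=60,
)

```text
time: 3.25
tool_pos: [0.534, -0.2081, 0.1211]
tool_rot: [[0.039, 0.999, -0.001], [0.999, -0.039, -0.0], [-0.0, -0.001, -1.0]]
contact_force: [-0.7, -1.0, -0.1]
finger_gap: 0.043
gripper_force: 0.0
```

```bash
python3 -c "
from h import *
save('wrist','w1.png')
for n in('plate',):print([(np.round(q['centre'],4),q['confidence']) for q in r.place_of('wrist',n)])
for q in r.trace('wrist','plate'):
    m=q['mask'].astype(np.uint8); cs,_=cv2.findContours(m,0,1); k=max(cs,key=cv2.contourArea).reshape(-1,2)
    print(q['confidence'],cv2.minAreaRect((unproj('wrist',k,.012)[:,:2]*1000).astype(np.float32)))
go([.534,-.208,.024],-.04)"
```

```text
[(array([ 0.381 , -0.1586, -0.001 ]), 0.85), (array([ 0.6354, -0.2982,  0.0036]), 0.84), (array([ 0.5398, -0.1267,  0.0016]), 0.72)]
0.79 ((382.9556884765625, -160.6294403076172), (93.75062561035156, 108.5447006225586), 45.59263229370117)
0.77 ((539.017578125, -131.6229248046875), (104.58750915527344, 89.46238708496094), 86.38603973388672)
0.73 ((635.1942749023438, -291.3667907714844), (70.7215576171875, 106.55315399169922), 22.754484176635742)
t=3.40 row [0.09 0.02 3.26] turn -0.003 at [ 0.5333 -0.2105  0.1219] yaw -0.043 F [ 0.6 -0.2  0. ] gap 0.043
```

View pics/w1.png

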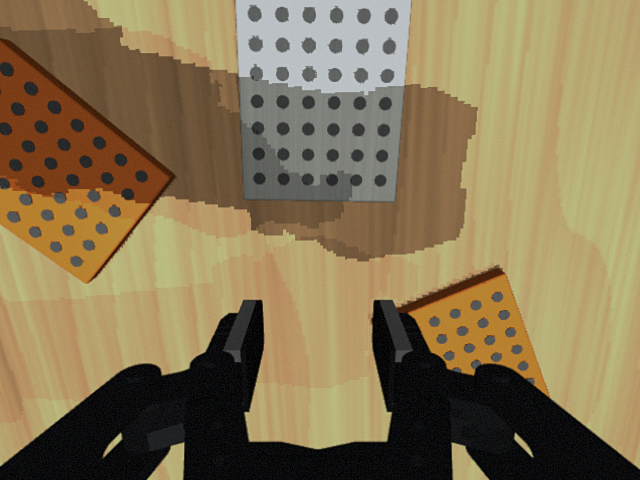

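The wrist view shows the plate's rear edge at row 200 (cols 243–395), centred ahead of the two fingers. Nothing is under the fingertips, so I lower.

Emit:
carry_out(
  plan="0 0 1 0;0 0 2 0;0 0 2.6 0;0 0 2.9 0;0 0 3.1 0;0 0 3.2 0;0 0 3.25 0;0 0 3.25 0;0 0 3.25 0;0 0 3.25 0",
)

```text
time: 4.65
tool_pos: [0.5341, -0.2081, 0.024]
tool_rot: [[0.039, 0.999, 0.0], [0.999, -0.039, -0.0], [-0.0, 0.0, -1.0]]
contact_force: [-0.6, 0.3, 0.0]
finger_gap: 0.0427
gripper_force: 0.0
```

```bash
python3 -c "
from h import *
save('wrist','w2.png')
go([.534,-.208,.024],-.04)"
```

```text
t=4.70 row [ 0. -0. -0.] turn 0.001 at [ 0.5341 -0.2081  0.024 ] yaw -0.039 F [-0.5 -0.2 -0. ] gap 0.043
```

View pics/w2.png

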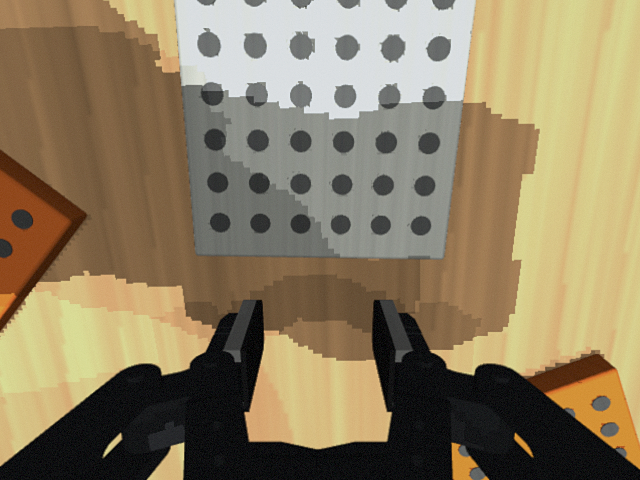

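The plate's rear edge is at row 256 and square to the fingers, so I lower a little more and start pushing.

Emit:
carry_out(
  plan="0 0 0.13 0;0.2 0 0.13 0;0.5 0 0.13 0;0.9 0 0.13 0;1.4 -0.02 0.13 0;1.9 -0.04 0.13 0;2.4 -0.06 0.13 0;2.9 -0.08 0.13 0;3.4 -0.1 0.13 0;3.8 -0.12 0.13 0",
)

```text
time: 5.95
tool_pos: [0.5348, -0.0927, 0.0199]
tool_rot: [[0.038, 0.999, -0.0], [0.999, -0.038, 0.0], [0.0, -0.0, -1.0]]
contact_force: [0.8, -2.6, -0.9]
finger_gap: 0.0425
gripper_force: 1.0
```

```bash
python3 -c "
from h import *
for c in('top',):
  r.get_image(c)
  for n in('plate','slot_mouth','slot_stop','lid_hinge'):print(n,[(np.round(q['centre'],4),round(q['confidence'],2)) for q in r.place_of(c,n)])
  for q in r.trace(c,'plate'):
    m=q['mask'].astype(np.uint8); cs,_=cv2.findContours(m,0,1); k=max(cs,key=cv2.contourArea).reshape(-1,2)
    print(round(q['confidence'],2),cv2.minAreaRect((unproj(c,k,.012)[:,:2]*1000).astype(np.float32)))
save('wrist','w3.png')
go([.534,-.208,.024],-.04)"
```

```text
plate [(array([ 0.2678, -0.5276,  0.0028]), 0.96), (array([ 0.5346, -0.0251,  0.0029]), 0.92), (array([ 0.6304, -0.3003, -0.0023]), 0.76)]
slot_mouth []
slot_stop [(array([0.5533, 0.3095, 0.0032]), 0.59)]
lid_hinge [(array([0.5469, 0.3256, 0.0295]), 0.67)]
0.96 ((540.4151000976562, -11.284862518310547), (82.06902313232422, 91.88346099853516), 89.37718963623047)
0.74 ((630.4465942382812, -296.81134033203125), (90.99168395996094, 114.00491333007812), 22.83977699279785)
0.61 ((273.28790283203125, -525.8239135742188), (111.56542205810547, 92.3222427368164), 74.0266342163086)
t=6.30 row [-3.79  0.12 -0.13] turn 0.000 at [ 0.5349 -0.0944  0.02  ] yaw -0.040 F [ 0.1  0.  -0.2] gap 0.043
```

View pics/w3.png

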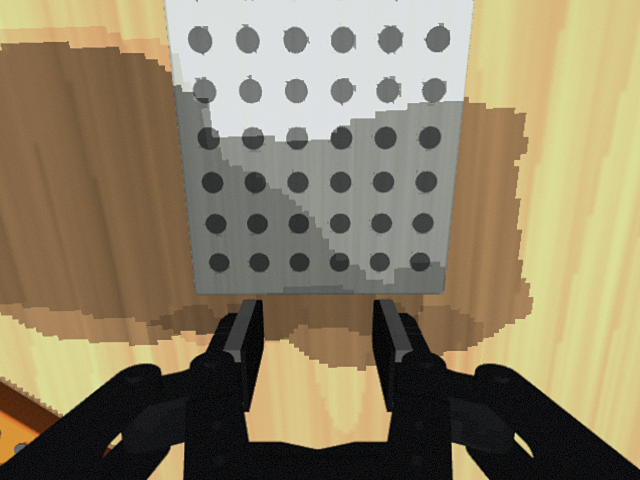

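The plate is now centred on the fingers (edge cols 196–443) and square. I push it up to just before the guides.

Emit:
carry_out(
  plan="0.3 0 0 0;0.8 0 0 0;1.3 -0.01 0 0;1.8 -0.02 0 0;2.3 -0.03 0 0;2.8 -0.03 0 0;3.3 -0.04 0 0;3.8 -0.05 0 0;4.2 -0.06 0 0;4.5 -0.06 0 0",
)

```text
time: 7.55
tool_pos: [0.5382, 0.0419, 0.0199]
tool_rot: [[0.038, 0.999, -0.0], [0.999, -0.038, 0.0], [0.0, -0.0, -1.0]]
contact_force: [-0.6, -2.3, -0.7]
finger_gap: 0.0424
gripper_force: 1.2
```

```bash
python3 -c "
from h import *
w=save('wrist','w4.png')
for n in('plate','slot_mouth','slot_stop'):print(n,[(np.round(q['centre'],4),round(q['confidence'],2)) for q in r.place_of('wrist',n)])
t=save('top','t4.png'); 
for n in('slot_mouth','slot_stop'):print(n,[(np.round(q['centre'],4),round(q['confidence'],2)) for q in r.place_of('top',n)])
a=cv2.resize(cv2.convertScaleAbs(t[190:290,100:300,::-1],alpha=1.5),None,fx=4,fy=4,interpolation=cv2.INTER_CUBIC)
cv2.imwrite('pics/c4.png',np.vstack([a,np.zeros((0,800,3),np.uint8)]))
go([.5434,.19,.02],-.04)"
```

```text
plate []
slot_mouth []
slot_stop []
slot_mouth []
slot_stop [(array([0.5544, 0.3111, 0.0022]), 0.93)]
t=7.90 row [ 4.97 -0.03  0.  ] turn 0.001 at [0.5385 0.0409 0.02  ] yaw -0.039 F [-0.3  0.   0.3] gap 0.043
```

View pics/c4.png

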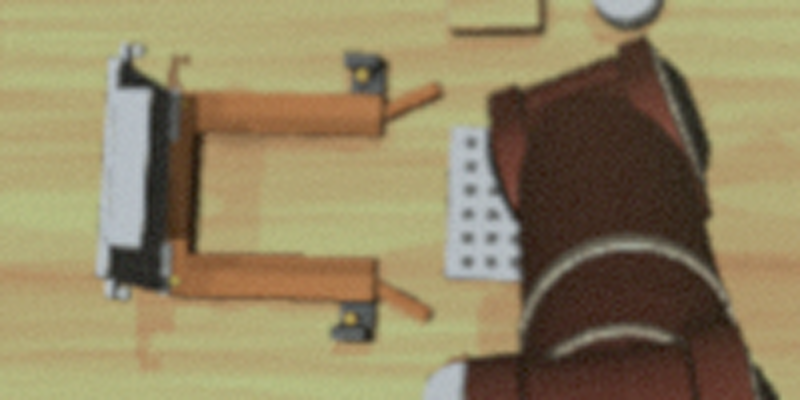

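The plate's front edge runs (452,127)–(446,278) in the crop and is parallel to the dock's end. It sits about 2 mm to the -x side of the slot axis, so I nudge it and push into the slot.

Emit:
carry_out(
  plan="0.3 0.02 0 0;0.7 0.04 0 0;1.1 0.06 0 0;1.5 0.06 0 0;1.9 0.06 0 0;2.3 0.06 0 0;2.7 0.06 0 0;3.1 0.06 0 0;3.5 0.06 0 0;3.8 0.06 0 0",
)

```text
time: 9.15
tool_pos: [0.5445, 0.156, 0.0199]
tool_rot: [[0.038, 0.999, -0.0], [0.999, -0.038, 0.001], [0.001, -0.0, -1.0]]
contact_force: [1.0, -2.9, -1.0]
finger_gap: 0.0427
gripper_force: 1.3
```

```bash
python3 -c "
from h import *
t=save('top','t5.png'); w=save('wrist','w5.png')
a=cv2.resize(cv2.convertScaleAbs(t[190:290,100:300,::-1],alpha=1.5),None,fx=3,fy=3,interpolation=cv2.INTER_CUBIC)
b=np.zeros((300,400,3),np.uint8)+cv2.resize(w[:,:,::-1],(400,300))
cv2.imwrite('pics/c5.png',np.vstack([a[:, :600],np.hstack([b,np.zeros((300,200,3),np.uint8)])]))
go([.5434,.19,.02],-.04)"
```

```text
t=9.25 row [ 1.09 -0.08  0.  ] turn 0.003 at [0.5446 0.1574 0.0201] yaw -0.037 F [ 0.9 -0.5 -0.2] gap 0.043
```

View pics/c5.png

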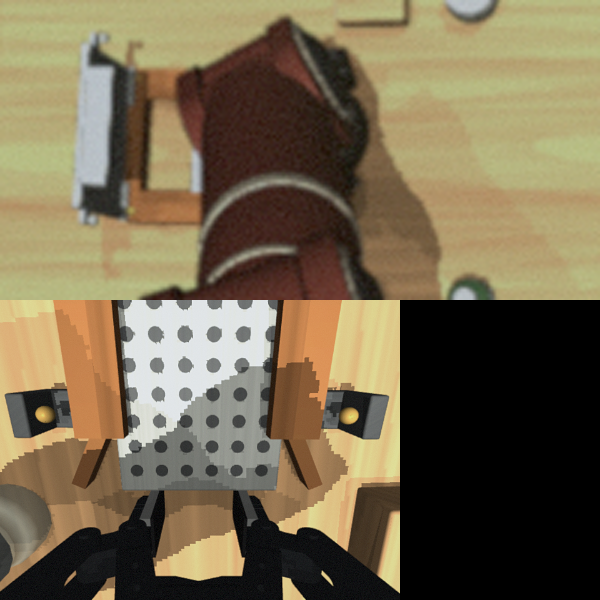

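The plate has entered cleanly between the guides. In the wrist view its rear edge is at row 488 and the wall ends are at row 438, leaving about 33 mm to go. I continue slowly.

Emit:
carry_out(
  plan="0.2 0 0 0;0.4 0 0 0;0.6 -0.01 0 0;0.75 -0.01 0 0;0.85 -0.01 0 0;0.95 -0.02 0 0;1.05 -0.02 0 0;1.12 -0.02 0 0;1.18 -0.02 0 0;1.22 -0.02 0 0",
)

```text
time: 10.5
tool_pos: [0.5454, 0.1913, 0.02]
tool_rot: [[0.039, 0.999, -0.0], [0.999, -0.039, -0.0], [-0.0, -0.0, -1.0]]
contact_force: [-0.5, -4.6, 2.6]
finger_gap: 0.0428
gripper_force: 1.9
```

```bash
python3 -c "
from h import *
go([.5434,.19,.02],-.04)"
```

```text
t=10.50 row [-0.05 -0.06 -0.  ] turn 0.001 at [0.5454 0.1913 0.02  ] yaw -0.039 F [-0.5 -4.6  2.6] gap 0.043
```

Emit:
carry_out(
  plan="0.03 0 0 0;0.06 0 0 0;0.09 0 0 0;0.12 0 0 0;0.14 0 0 0;0.16 0 0 0;0.18 0 0 0;0.18 0 0 0;0.18 0 0 0;0.18 0 0 0",
)

```text
time: 11.75
tool_pos: [0.5454, 0.1925, 0.0199]
tool_rot: [[0.041, 0.999, -0.002], [0.999, -0.041, -0.006], [-0.006, -0.002, -1.0]]
contact_force: [-0.3, -9.4, 5.5]
finger_gap: 0.0427
gripper_force: 4.7
```

```bash
python3 -c "
from h import *
w=save('wrist','w6.png')
cv2.imwrite('pics/c6.png',w[80:400,:,::-1])
go([.5434,.19,.02],-.04)"
```

```text
t=11.80 row [-0.09 -0.06 -0.  ] turn -0.001 at [0.5454 0.1925 0.02  ] yaw -0.041 F [-0.3 -9.4  4.7] gap 0.043
```

View pics/c6.png

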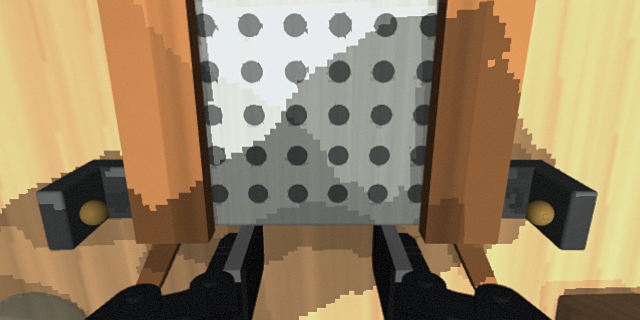

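```bash
python3 -c "
from h import *
print(unproj('wrist',[[215,304],[320,304],[422,303]],.012))
print(unproj('wrist',[[130,323],[212,322],[422,322],[505,323]],.024))
r.get_image('scene');print([(n,np.round(r.place_of('scene',n)[0]['centre'],4)) for n in ('lid_hinge','lid_edge','slot_stop','slot_mouth') if r.place_of('scene',n)])
"
```

```text
[[0.50947001 0.20521076 0.012     ]
 [0.54723131 0.20362582 0.012     ]
 [0.58384925 0.20255661 0.012     ]]
[[0.484278   0.20547469 0.024     ]
 [0.51136061 0.20464519 0.024     ]
 [0.58094636 0.20179645 0.024     ]
 [0.60823325 0.20040228 0.024     ]]
[('lid_hinge', array([0.5485, 0.3221, 0.0255])), ('lid_edge', array([0.5492, 0.3261, 0.1423])), ('slot_stop', array([0.5465, 0.2527, 0.0008])), ('slot_mouth', array([0.54  , 0.2061, 0.    ]))]
```

The rear edge (y = 0.2036) is flush with the wall ends (mean y = 0.203), and the force rose to 9 N against the stop, so the plate is home. Now I check the clearance behind the lid.

```bash
python3 -c "
from h import *
print('box foot',unproj('top',[[85,172],[83,262]],0))
print('box top if z=.15/.25',unproj('top',[[46,155],[46,250]],.15),unproj('top',[[46,155],[46,250]],.25))
s=r.read_state();print('cam rel',np.array(s['tool_rot']).T@(np.array(r.camera_params('wrist')['position'])-s['tool_pos']))
"
```

```text
box foot [[0.71359324 0.47417051 0.        ]
 [0.49662644 0.47278379 0.        ]]
box top if z=.15/.25 [[0.71999272 0.5033267  0.15      ]
 [0.51300799 0.49544883 0.15      ]] [[0.69492516 0.45707419 0.25      ]
 [0.50417271 0.44981412 0.25      ]]
cam rel [ 0.07724115  0.00063497 -0.12328308]
```

Emit:
carry_out(
  plan="-0.3 0 0 0;-0.8 0 0 0;-1.2 0 0 0;-1.5 0 -0.5 0;-1.5 0 -2 0;-1.5 0 -4 0;-1.5 0 -6 0;-1.5 0 -8 0;-1.5 0 -8.5 0;-1.5 0 -8.5 0",
)

```text
time: 13.5
tool_pos: [0.5439, 0.1518, 0.2763]
tool_rot: [[0.039, 0.999, 0.003], [0.999, -0.039, 0.001], [0.001, 0.003, -1.0]]
contact_force: [-0.5, 0.5, -0.1]
finger_gap: 0.0427
gripper_force: 0.0
```

Emit:
carry_out(
  plan="1.8 0 0 0;3.6 0 0 0;5.4 0 0 0;7 0 0 0;7.5 0 0 0;7.5 0 0.5 0;7.5 0 1.5 0;7.5 0 2.5 0;7.5 0 3.5 0;7.5 0 4 0",
  fingers=1,
  newtons=20,
)

```text
time: 14.75
tool_pos: [0.5523, 0.3724, 0.1517]
tool_rot: [[0.042, 0.999, -0.004], [0.999, -0.042, -0.005], [-0.006, -0.004, -1.0]]
contact_force: [0.2, 0.6, -0.3]
finger_gap: 0.0
gripper_force: 0.0
```

```bash
python3 -c "
from h import *
t=save('scene','s7.png')
K=t[240:420,360:600,::-1]
cv2.imwrite('pics/c7.png',cv2.resize(cv2.convertScaleAbs(K,alpha=1.4),None,fx=3,fy=3))
print([(n,[np.round(q['centre'],4) for q in r.place_of('scene',n)]) for n in ('lid_hinge','lid_edge')])
go([.551,.35,.155],-.04)"
```

```text
[('lid_hinge', [array([0.5514, 0.3229, 0.0277])]), ('lid_edge', [array([0.5476, 0.3256, 0.1451])])]
t=14.90 row [-0.83 -0.03 -0.03] turn -0.001 at [0.5528 0.3749 0.1541] yaw -0.041 F [0.2 1.1 0.9] gap -0.000
```

View pics/c7.png

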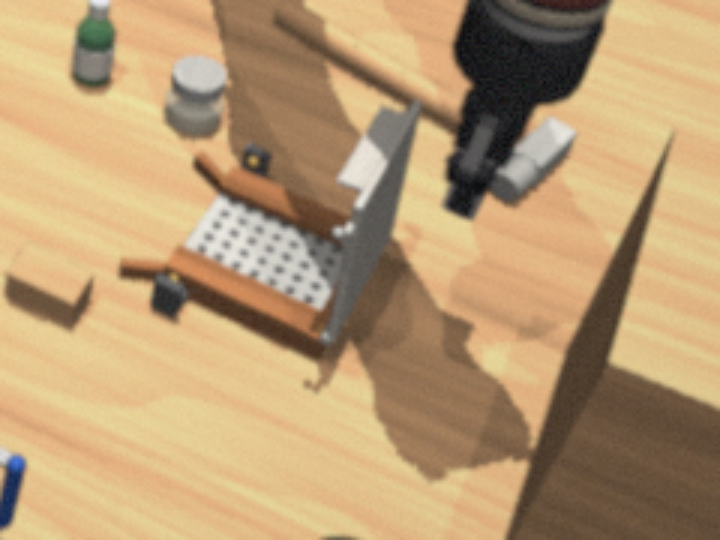

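The plate lies home under the lips and the shut fingertips are behind the upright lid. I swing the lid down along its arc.

Emit:
carry_out(
  plan="-1.1 0 -0.1 0;-1.6 0 -0.12 0;-2.1 0 -0.07 0;-2.6 0 0.05 0;-3.08 0 0.2 0;-3.53 0 0.47 0;-3.94 0 0.76 0;-4.35 0 1.14 0;-4.66 0 1.51 0;-4.9 0 1.86 0",
)

```text
time: 16.15
tool_pos: [0.5467, 0.2291, 0.0982]
tool_rot: [[0.039, 0.999, -0.001], [0.999, -0.039, -0.0], [-0.0, -0.001, -1.0]]
contact_force: [0.4, 1.2, 0.2]
finger_gap: 0.0002
gripper_force: 0.2
```

```bash
python3 -c "
from h import *
t=save('scene','s8.png')
K=t[240:420,360:600,::-1]
cv2.imwrite('pics/c8.png',cv2.resize(cv2.convertScaleAbs(K,alpha=1.4),None,fx=3,fy=3))
print([(n,[np.round(q['centre'],4) for q in r.place_of('scene',n)]) for n in ('lid_hinge','lid_edge')])
go([.546,.216,.0664],-.04);go([.546,.213,.0495],-.04)"
```

```text
[('lid_hinge', [array([0.5493, 0.3209, 0.0238]), array([ 0.6678,  0.0592, -0.0017])]), ('lid_edge', [array([0.5432, 0.2217, 0.0818])])]
t=16.30 row [-0.43  0.    1.06] turn 0.000 at [0.5465 0.2289 0.0983] yaw -0.040 F [-0.9  0.2  0.4] gap -0.000
t=16.30 row [-0.53  0.01  1.63] turn 0.000 at [0.5465 0.2289 0.0983] yaw -0.040 F [-0.9  0.2  0.4] gap -0.000
```

View pics/c8.png

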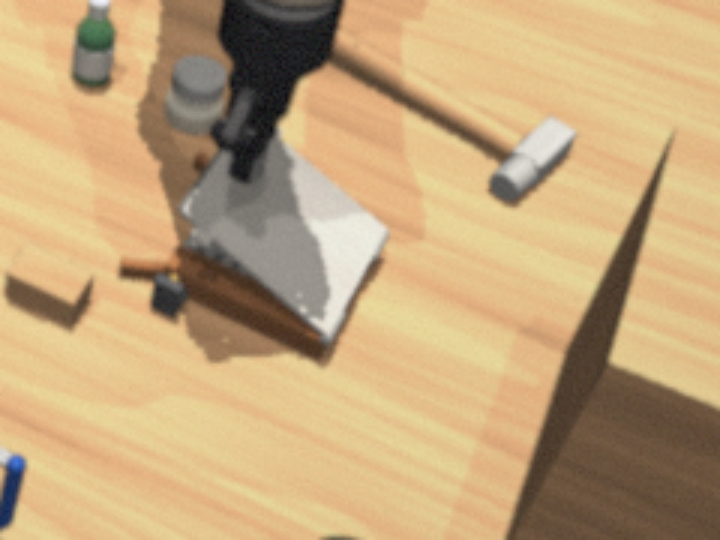

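The lid is at about 25° with the fingertips on its outer face near the front edge. I press on down.

Emit:
carry_out(
  plan="-0.2 0 0.35 0;-0.32 0 0.7 0;-0.4 0 1 0;-0.45 0 1.2 0;-0.47 0 1.35 0;-0.48 0 1.5 0;-0.48 0 1.6 0;-0.48 0 1.7 0;-0.48 0 1.8 0;-0.48 0 1.85 0",
)

```text
time: 17.55
tool_pos: [0.5467, 0.2154, 0.0489]
tool_rot: [[0.039, 0.999, 0.002], [0.999, -0.039, -0.001], [-0.001, 0.002, -1.0]]
contact_force: [-9.8, -5.6, 40.7]
finger_gap: 0.0001
gripper_force: 20.1
```

```bash
python3 -c "
from h import *
r.get_image('scene')
print([(n,[np.round(q['centre'],4) for q in r.place_of('scene',n)]) for n in ('lid_hinge','lid_edge')])
go([.546,.213,.0495],-.04)"
```

```text
[('lid_hinge', [array([0.5516, 0.3249, 0.0257])]), ('lid_edge', [array([0.5431, 0.208 , 0.0308]), array([ 6.622e-01,  1.315e-01, -4.000e-04])])]
t=17.70 row [-0.08 -0.02 -0.02] turn 0.001 at [0.5467 0.2154 0.049 ] yaw -0.039 F [-9.2 -5.  33.2] gap 0.000
```

The tip sits at the shut lid's top (z ≈ 0.030) with a hard stop of 33–40 N, so the lid is shut. I lift off straight up.

Emit:
carry_out(
  plan="0 0 -0.15 0;0 0 -0.4 0;0 0 -1 0;0 0 -2 0;0 0 -3 0;0 0 -4 0;0 0 -5 0;0 0 -5 0;0 0 -5 0;0 0 -5 0",
)

```text
time: 18.95
tool_pos: [0.5456, 0.215, 0.1923]
tool_rot: [[0.039, 0.999, -0.003], [0.999, -0.039, -0.001], [-0.001, -0.003, -1.0]]
contact_force: [0.4, -0.5, 0.2]
finger_gap: 0.0004
gripper_force: 0.0
```

```bash
python3 -c "
from h import *
s=save('scene','s9.png')
print([(n,[np.round(q['centre'],4) for q in r.place_of('scene',n)]) for n in ('lid_hinge','lid_edge')])
w=save('wrist','w9.png')
K=cv2.resize(cv2.convertScaleAbs(s[240:420,360:600,::-1],alpha=1.4),(400,300))
cv2.imwrite('pics/c9.png',np.hstack([K,cv2.resize(w[:,:,::-1],(400,300))]))
go([.546,.213,.0495],-.04)"
```

```text
[('lid_hinge', [array([0.5496, 0.3232, 0.0277]), array([ 0.6695,  0.0559, -0.0017])]), ('lid_edge', [array([0.5437, 0.2098, 0.0314])])]
t=19.15 row [-0.07  0.01  4.78] turn 0.001 at [0.546  0.2152 0.1929] yaw -0.039 F [ 0.7  0.2 -0.1] gap 0.000
```

View pics/c9.png

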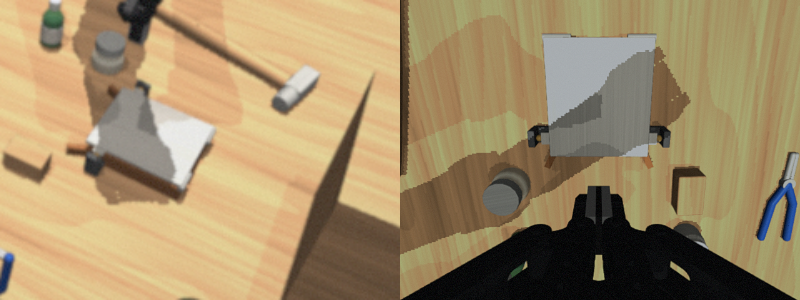

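The lid stays flat and shut: both catches are over its sides and lid_edge is at z = 0.031. The bystanders are in place and the gripper is clear.

```bash
python3 -c "
from h import *
print(r.sign_off())"
```

```text
the job is handed in; nothing more can be done
None
```

The steel plate is fully home in the dock, the lid is pressed shut and held by its catches, none of the other things on the bench were touched as far as the pictures show, and the job has been handed in at about 19 s of the 72 s allowed; no verdict came back.

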